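Clear the goldsmith's scrap into the snap-lidded well

ROBOT

A 7-joint arm with a two-finger parallel gripper is mounted at the origin on the work surface. World frame = base frame: x ahead of the robot, y to its left, z up, the work surface at z = 0. Lengths are in m, angles in rad, forces in N, time in s.
With the tool pointing down it reaches from about 0.425 to 0.925 m from the base axis. Payload 6.8 kg.
Tool frame: the origin (TCP) lies midway between the tips of the shut fingers; the grasp point (between the pads) lies 19 mm behind it (bot.hold_point_z is the distance from the TCP to the grasp point, in m); z points along the fingers, y is the line along which they close (so a half turn about z gives the same grasp; the last joint's range is limited). The gripper opens to 85 mm and grips with 20 to 120 N. Pads are 22 mm wide; open, the fingers measure 114 mm over their backs; the gripper's body (76 mm by 85 mm) begins 54 mm behind the grasp point. The pads swing forward as they close: fully open they stand 13 mm farther back than shut.
Start: joints at [-1.311, 0.477, 0.022, 1.555, -0.011, 1.109, -0.083], TCP at [0.243, 0.63, 0.231] pointing down, gripper open.
Joint ranges: [-2.96, 2.96], [-0.34, 2.1], [-1.41, 1.46], [0.24, 2.44], [-1.37, 4.51], [0.17, 1.92], [-2.96, 2.96]. Speed limits (rad/s): [2.39, 2.39, 3.14, 3.14, 3.14, 3.14, 3.14].

INTERFACE

Orientations are given as a unit quaternion [w, x, y, z].
In Python, from station import bot gives the robot as it stands. The module is installed in compiled form; this text tells all that it offers.
- The arm moves only by the tool step_arm, never from a script. Its argument "increments" is a list that holds one entry, the list of rows, each a list of 7 numbers: the opening, from -1 (shut) to 1 (fully open), then the shift along the tool's x, y, z in mm, then the turn, a rotation vector about the tool's x, y, z in degrees. In form: [[[grip, x, y, z, ax, ay, az], ...]]. A call has 1 to 10 rows; each row is the pose to reach, as a shift and turn from the pose commanded when the call began, along the tool's axes at that moment; what a row does not reach only later rows make up. A row lasts 1/12 s, in which the tool goes at most 41.7 mm and 7.16 degrees, less where a joint would pass 70% of its speed; a pose out of reach is approached as far as the arm can. A call with a gripper value outside its range is refused whole. The fingers move at their own pace and stop on an object; "force" is the grip in N (left out, the last holds). Time passes only in rows, so rows that repeat a pose let the fingers close. It gives the time, the measured TCP pose, the force, the opening and the grip force at its end, in the units of the state.
- bot.get_obs(): the state, without advancing time (a new reading comes with each control period).
- bot.read_camera(name): name is "scene" or "top" or "wrist"; returns a dict with "image" (480x640x3 uint8, red, green, blue), "camera_matrix" (3x3 intrinsics, pixels), "R" (3x3) and "t" (3): a world point X has camera coordinates R X + t. Camera axes: x right, y down, z forward; pixel columns grow to the right and rows downward; lengths in m; the calibration is good to about 2 mm. A picture is of the moment at which its call begins. There is no depth.
- bot.hand_in(): hands the job in; it is judged then, once.
The state is a dict: "t": time; "q": joint angles; "joint_vel": joint speeds; "joint_torque": joint torques, N m; "eef_pos": TCP position; "tool_rot": TCP orientation; "contact_force": force on the tool from outside, world axes, zero at the start; "torque": the same for the moment, N m; "gripper_width": opening from 0.0 (shut) to 1.0 (fully open); "grasp_force": force on a finger pad.
Only numpy, scipy, OpenCV 4.12 (cv2) and the standard library are available. Lean on these libraries where they do the work, as an engineer would, in place of code of your own. Each camera call takes 0.05 s, during which the arm holds its last target. There are 200 camera calls.

TASK

Clear the precious-metal scrap off the soldering board: take the orange lever from its upright holder, pry the snapped-in lid of the scrap well loose by its tab (with the lever, never pulling the shut lid with the fingers), and lay the lid flat, rib up, on the middle of the black mat. Only then sweep every offcut on the board into the well with the scraper block, without gripping the offcuts with the fingers. Leave the lever standing in its holder again and the scraper upright on the bench, and disturb nothing else.

Things in the scene. Friction and masses are not known exactly. Their poses are not given: they have to be found in the camera images.
- station: Soldering station, fixed wooden block, 210 (its x) x 380 mm (its y), origin under its centre. Soldering board: level top 60 mm above the bench, x -95 to 95, y -86 to 180 mm; 10 mm wide lips on its -x, +x and +y sides rise to 75 mm and the x lips run on past the scrap well, which lies at the -y end. Scrap pushed over the board's edge at y = -86 mm drops into the open well.
- well (a point): Centre of the scrap well's floor: station x 0, y -133 mm, 8 mm above the bench. The well spans x -95 to 95, y -180 to -86 mm. Its outer wall (y -190 to -180 mm) is 60 mm high, with a notch from x -30 to 30 mm cut down to 31 mm above the bench, through which the lid's tab sticks out.
- sill (a point): Centre of the top of the fixed steel prying sill outside the notch: 80 mm (station x) by 45 mm (station y -235 to -190 mm), top 31 mm above the bench, level with the notch's bottom. The lever's heel may rest and turn on it.
- lid: Snap-in grey metal lid in the well: plate 187 (its x) x 90 (y) x 4 mm, origin at the centre of its underside, 43 mm above the bench while snapped in, axes as the station's. Black grip rib on top: 16 mm thick (x), 60 long (y), from 4 to 34 mm above the underside. Tab at its -y edge, 40 mm wide, 4 mm thick, reaching to y = -71 mm, 14 mm out past the wall and over the sill.
- lid_tab (a point): Middle of the tab's lower outer edge (lid x 0, y -71 mm, z 0), 43 mm above the bench while the lid is snapped in (12 mm above the sill). Prying it up takes 10 to 15 N: two sprung steel balls in the well's ends hang over the lid's top edge. Raised 15 to 20 mm it pops past them and stays resting on them, tilted 0.2 rad with the tab about 20 mm up; then the lid lifts off freely.
- holder: Upright wooden tool holder, fixed: 86 (its x) x 48 (its y) x 80 mm high, origin at the centre of its underside, with one rectangular pocket 66 x 28 mm open at the top, floor 10 mm up
- lever: Lever, orange handle, 210 mm long along its z, 0.16 kg, upright in the holder. Origin: underside of its foot, under the shaft. Steel foot 6 mm thick, 16 wide (y), from x -14 (heel) to x +40 mm (toe, goes under the tab). Shaft 12 (x) x 16 (y) mm; handle 20 (x) x 24 mm (y) from z 100 to 210 mm. At the start its axes match the holder's, its origin is at the holder's x = -13 mm.
- mat: Black rubber mat, fixed on the bench, 210 (its x) x 120 (its y) x 3 mm, origin at the centre of its underside: the place for the lid
- scraper: Scraper block, 176 mm long (its x), origin at the centre of its underside. Blue foot 176 x 26 mm and 28 mm high with a flat underside; above it a wooden grip 110 mm long (x), 22 mm thick (y), from 28 to 80 mm up. Stands on the bench at the start; 0.18 to 0.29 kg.
- scrap1: Scrap offcut: flat brass strip, 50 x 18 mm, 6 mm thick; origin on its underside. Lies flat on the soldering board at the start (3 to 5 of the offcuts are present).
- scrap2: Scrap offcut: flat copper plate, 44 x 28 mm, 5 mm thick; origin on its underside. Lies flat on the soldering board at the start (3 to 5 of the offcuts are present).
- scrap3: Scrap offcut: brass disc, diameter 38 mm, 7 mm thick; origin on its underside. Lies flat on the soldering board at the start (3 to 5 of the offcuts are present).
- scrap4: Scrap offcut: copper bar, 48 x 14 mm, 8 mm thick; origin on its underside. Lies flat on the soldering board at the start (3 to 5 of the offcuts are present).
- scrap5: Scrap offcut: steel L-shaped offcut, legs 44 mm (along its x) and 30 mm (y), 16 to 22 mm wide, 6 mm thick; its origin is in the middle of the long leg; origin on its underside. Lies flat on the soldering board at the start (3 to 5 of the offcuts are present).
- jar: Bystander: glass jar, 56 mm across, 90 mm high, origin under its centre
- mandrel: Bystander: steel ring mandrel lying on the bench, 290 mm long along its y, about 26 mm thick
- hammer: Bystander: hammer lying along its x
- brush: Bystander: bench brush lying along its x, about 200 mm long
- charcoal: Bystander: charcoal block 110 x 70 x 35 mm with rings on it
- pot: Bystander: white cup, 64 mm across, 50 mm high

How it is judged:
On the way, in this order (a step that is already met when the one before it is completed fails the run):
1. the lever is pulled up out of its holder (z of lever in the frame of holder above 0.085 m), for 0.1 s.
2. the lid is pried past its catches with the lever (z of lid_tab in the frame of station above 0.059 m and horizontal distance between lid and well below 0.03 m and contact force between lever and lid above 0.3 N), for 0.05 s.
3. the lid lies flat on the mat, let go (horizontal distance between lid and mat below 0.04 m and z of lid in the frame of mat below 0.012 m and angle between lid's own z axis and vertical below 0.12 rad and contact force between the fingers and lid below 0.1 N), for 0.2 s.
4. the scraper pushes an offcut ((contact force between scraper and scrap1 above 0.05 N or contact force between scraper and scrap2 above 0.05 N or contact force between scraper and scrap3 above 0.05 N or contact force between scraper and scrap4 above 0.05 N or contact force between scraper and scrap5 above 0.05 N)).
At the end, for the whole second after the job is handed in: Every offcut present lies in the well (origin under 50 mm up); the lid lies level (0.12 rad), rib up, within 40 mm of the mat's centre; the lever stands in the holder's pocket (foot within 20 mm of its floor); the scraper stands upright on the bench itself; all at rest and let go (all of step 3 and horizontal distance between lever and holder below 0.035 m and z of lever in the frame of holder below 0.03 m and angle between lever's own z axis and vertical below 0.3 rad and height (world z) of scraper below 0.012 m and angle between scraper's own z axis and vertical below 0.12 rad and y of scrap1 in the frame of station between -0.185 and -0.076 m and x of scrap1 in the frame of station between -0.1 and 0.1 m and z of each of scrap1, scrap2, scrap3, scrap4, scrap5 in the frame of station below 0.05 m and linear speed of each of scrap1, scrap2, scrap3, scrap4, scrap5, lid, lever, scraper below 0.03 m/s and y of scrap2 in the frame of station between -0.185 and -0.076 m and x of scrap2 in the frame of station between -0.1 and 0.1 m and y of scrap3 in the frame of station between -0.185 and -0.076 m and x of scrap3 in the frame of station between -0.1 and 0.1 m and y of scrap4 in the frame of station between -0.185 and -0.076 m and x of scrap4 in the frame of station between -0.1 and 0.1 m and y of scrap5 in the frame of station between -0.185 and -0.076 m and x of scrap5 in the frame of station between -0.1 and 0.1 m); the robot touches nothing.
It fails at once if the fingers pull at the lid while it is still snapped in (contact force between the fingers and lid above 2 N and horizontal distance between lid and well below 0.02 m and z of lid_tab in the frame of station below 0.048 m).
It fails at once if an offcut is gripped with the fingers (more than 3 N) (contact force between the fingers and scrap1 above 3 N or contact force between the fingers and scrap2 above 3 N or contact force between the fingers and scrap3 above 3 N or contact force between the fingers and scrap4 above 3 N or contact force between the fingers and scrap5 above 3 N).
It fails at once if a bystander is moved by more than 40 mm (distance of any of jar, mandrel, hammer, brush, charcoal, pot from where it was at the start of the episode above 0.04 m).
Of scrap1, scrap2, scrap3, scrap4, scrap5 only 3 to 5 are there at a start; the rules pass over those that are not, and their reading is None.
At some moment in a run one of scrap1, scrap2, scrap3, scrap4, scrap5 may be knocked a few centimetres aside while the robot is not near it.
It also fails if it takes over 192 s, if anything falls off the work surface, if the arm or the gripper's body presses on something with over 40 N, if the wrist force passes 120 N, or if a joint passes its speed limit or range.

## Working session

There is one attempt and no reset: what is moved stays moved. The work goes in short steps, Python scripts to look and compute and a tool call to move; the robot and the scene stay as the last step left them, time stands still between calls to the robot, and variables do not carry over. Pictures are saved under pics/ and viewed, at most 14 in all, crops included, and the job is handed in when it is done.

Besides the shell and the picture viewer there is one more tool, called after "Emit:" in YAML: its name, and indented under it one key for each argument. step_arm: Moves the arm, as the interface text tells. Its arguments: {"type":"object","properties":{"increments":{"type":"array"},"force":{"type":"number"}},"required":["increments"]}

```bash
mkdir -p pics
cat > h.py <<'E'
import numpy as np, cv2, json
from station import bot
from scipy.spatial.transform import Rotation as R
def cam(n,save=None):
    c=bot.read_camera(n)
    if save: cv2.imwrite('pics/'+save,c['image'][:,:,::-1])
    return c
def ray(c,u,v,z):
    K=np.array(c['camera_matrix']);Rm=np.array(c['R']);t=np.array(c['t'])
    o=-Rm.T@t; d=Rm.T@np.linalg.solve(K,[u,v,1.]); return o+d*(z-o[2])/d[2]
def proj(c,X):
    p=np.array(c['R'])@np.array(X)+np.array(c['t']); p=np.array(c['camera_matrix'])@p; return p[:2]/p[2]
def pose():
    o=bot.get_obs(); q=o['tool_rot']; return np.array(o['eef_pos']),R.from_quat([q[1],q[2],q[3],q[0]])
E
python3 - <<'E'
from h import *
for n in('top','scene'):
    c=cam(n,n+'1.png'); np.savez(n+'1.npz',**c); print(n,-np.array(c['R']).T@c['t'],np.array(c['R']).round(3).tolist())
p,r=pose();print(p,r.as_matrix().round(3),bot.hold_point_z)
E
```

```text
top [0.45840896 0.01509886 1.12391428] [[0.011, -1.0, 0.002], [-0.995, -0.012, -0.099], [0.099, -0.001, -0.995]]
scene [1.24272621 0.7571885  0.98869858] [[-0.749, 0.663, -0.002], [0.446, 0.502, -0.741], [-0.49, -0.556, -0.671]]
[0.24253267 0.62937803 0.2304231 ] [[-0.933  0.36  -0.   ]
 [ 0.36   0.933 -0.002]
 [-0.    -0.002 -1.   ]] 0.0187
```

View pics/top1.png

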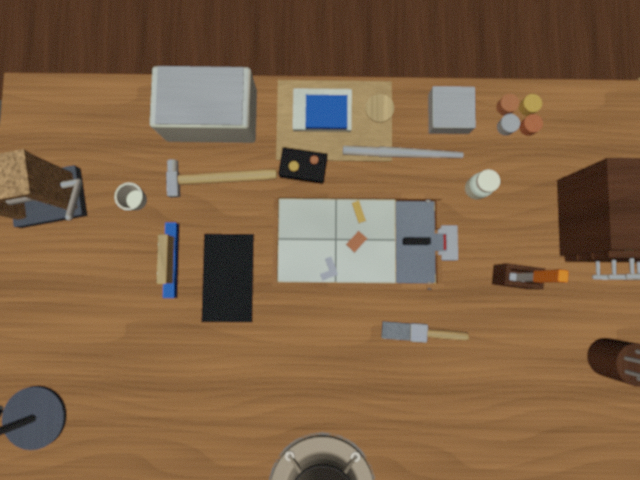

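View pics/scene1.png

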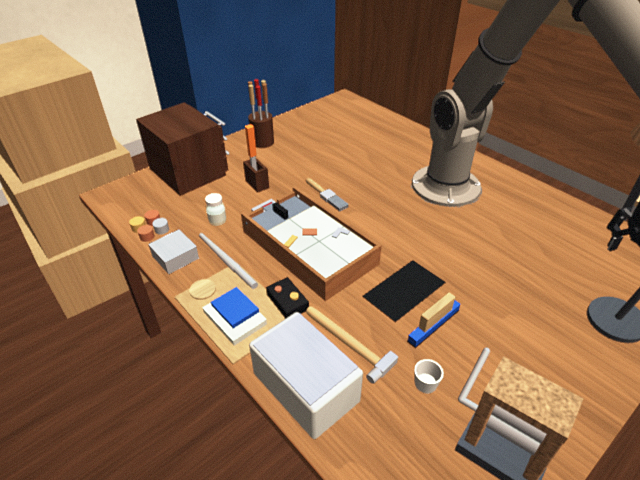

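The top view shows the station at u 278–440, v 199–283, with the well to the right (world −y). The mat is near (228,278), the scraper (168,260), the holder (520,276) with the lever leaning right by perspective. Three offcuts are visible: brass strip (359,212), copper plate (356,241) and L (328,268).

```bash
cat > m.py <<'E'
from h import *
c=dict(np.load('top1.npz')); im=c['image']; hsv=cv2.cvtColor(im,cv2.COLOR_RGB2HSV)
print(c['camera_matrix'].tolist())
def rect(name,m,roi,z):
    M=np.zeros_like(m); x0,y0,x1,y1=roi; M[y0:y1,x0:x1]=m[y0:y1,x0:x1]
    cs,_=cv2.findContours(M,cv2.RETR_EXTERNAL,cv2.CHAIN_APPROX_NONE)
    k=max(cs,key=cv2.contourArea)
    W=np.array([ray(c,*p[0],z)[:2] for p in k],np.float32)
    (cx,cy),(w,h),a=cv2.minAreaRect(W); print(name,'px',len(k),'c',round(cx,4),round(cy,4),'size',round(w,4),round(h,4),'ang',round(a,1))
    print('   img',cv2.minAreaRect(k))
def r(lo,hi): return cv2.inRange(hsv,np.array(lo),np.array(hi))
rect('board',cv2.morphologyEx(r((0,0,150),(180,45,255)),cv2.MORPH_CLOSE,np.ones((15,15))),(270,190,400,290),.06)
rect('lid',r((95,20,70),(130,110,150)),(392,190,440,290),.047)
rect('sill/tabs',r((90,0,130),(130,60,255)),(436,215,465,270),.031)
rect('rib',r((0,0,0),(180,255,50)),(395,220,437,260),.077)
rect('mat',r((0,0,0),(180,255,45)),(195,225,262,330),.003)
rect('scrblue',r((100,150,60),(130,255,255)),(150,215,185,305),.028)
rect('scrgrip',r((10,60,140),(30,255,255)),(155,230,172,290),.08)
rect('orange',r((4,180,150),(18,255,255)),(520,260,580,290),.22)
rect('holder',r((0,0,0),(180,255,60)),(485,255,550,295),.08)
rect('brass',r((15,120,120),(30,255,255)),(340,195,375,228),.066)
rect('copper',r((0,80,100),(14,255,255)),(340,228,375,258),.065)
rect('jar',r((0,0,150),(180,60,255)),(460,160,510,205),.09)
cv2.imwrite('pics/crop1.png',np.hstack([cv2.resize(im[185:300,265:465,::-1],(480,276),interpolation=3),cv2.resize(im[250:300,470:590,::-1],(320,276),interpolation=3)]))
E
python3 m.py
```

```text
[[472.2717432274429, 0.0, 318.3591570483125], [0.0, 472.2717432274429, 238.18929979918084], [0.0, 0.0, 1.0]]
board px 393 c 0.5607 -0.0272 size 0.265 0.1883 ang 90.0
   img ((336.5, 240.5), (82.99998474121094, 116.99998474121094), 90.0)
lid px 237 c 0.561 -0.2144 size 0.0964 0.1831 ang 89.7
   img ((418.0, 241.5), (79.0, 42.0), 90.0)
sill/tabs px 118 c 0.5607 -0.284 size 0.0442 0.0777 ang 89.0
   img ((446.5, 242.5), (33.0, 19.0), 90.0)
rib px 57 c 0.5598 -0.2035 size 0.0112 0.0581 ang 0.7
   img ((416.0, 240.5), (5.0, 26.0), 90.0)
mat px 263 c 0.4747 0.228 size 0.2008 0.1133 ang 0.4
   img ((227.29457092285156, 277.5052795410156), (48.06376266479492, 85.84346008300781), 1.023030161857605)
scrblue px 175 c 0.5142 0.3561 size 0.1695 0.0268 ang 0.6
   img ((170.63705444335938, 259.570068359375), (11.600325584411621, 73.2557144165039), 1.8778773546218872)
scrgrip px 129 c 0.5148 0.3613 size 0.1241 0.0266 ang 2.6
   img ((161.0, 258.0), (56.0, 12.0), 90.0)
orange px 39 c 0.4812 -0.4521 size 0.0191 0.0233 ang 87.8
   img ((562.0, 276.0), (12.0, 10.0), 90.0)
holder px 55 c 0.4875 -0.3855 size 0.0245 0.0428 ang 82.7
   img ((498.99017333984375, 274.0989990234375), (11.144415855407715, 19.303720474243164), 5.710593223571777)
brass px 42 c 0.6254 -0.0754 size 0.0427 0.0115 ang 18.5
   img ((358.1499938964844, 211.4500274658203), (18.65743637084961, 5.059643268585205), 71.56504821777344)
copper px 41 c 0.5584 -0.0714 size 0.0245 0.0403 ang 48.3
   img ((356.2353210449219, 240.94119262695312), (10.897298812866211, 17.758560180664062), 42.273685455322266)
jar px 80 c 0.6899 -0.3559 size 0.0538 0.07 ang 25.4
   img ((485.0000305175781, 182.5), (24.149532318115234, 30.857738494873047), 63.43495178222656)
```

View pics/crop1.png

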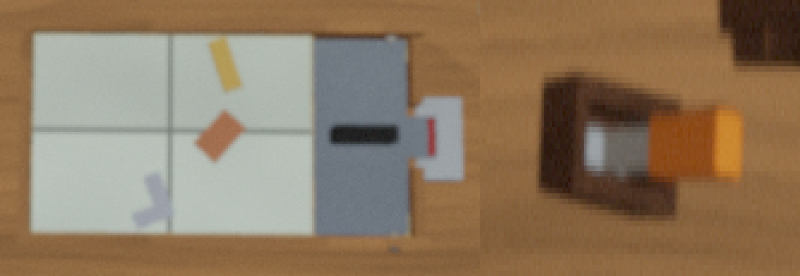

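The crop confirms: lid with rib at top-image (416,240), the tab's red edge over the sill at u≈447, and the lever's toe on the floor pointing left (+y). The holder seems to be yawed a few degrees. I'll get close to the lever with the wrist camera.

```bash
cat >> h.py <<'E'
def tgt(yaw,tilt=0):
    # yaw: world angle (deg) of tool y ; tool z down ; tilt (deg) rotation about tool y-axis world (positive: right-hand about tool y)
    a=np.radians(yaw); y=np.array([np.cos(a),np.sin(a),0]); z=np.array([0,0,-1.]); x=np.cross(y,z)
    return R.from_rotvec(np.radians(tilt)*y)*R.from_matrix(np.c_[x,y,z])
def go(P,Rt,p=None,r=None):
    if p is None: p,r=pose()
    s=r.inv().apply(np.array(P)-p)*1000; w=np.degrees((r.inv()*Rt).as_rotvec())
    print('shift',s.round(1).tolist(),'rot',w.round(1).tolist(),'rows',round(max(np.linalg.norm(s)/41.7,np.linalg.norm(w)/7.16),1)); return np.array(P),Rt
E
python3 - <<'E'
from h import *
a=go([.5,.2,.36],tgt(40)); b=go([.5,-.2,.36],tgt(5),*a); go([.47,-.40,.36],tgt(0),*b)
E
```

```text
shift [-394.6, -308.3, -129.0] rot [-0.1, 0.0, 28.9] rows 12.4
shift [-306.4, -257.1, 0.0] rot [0.0, 0.0, 35.0] rows 9.6
shift [-196.6, -47.3, 0.0] rot [0.0, 0.0, 5.0] rows 4.8
```

Emit:
step_arm:
  increments:
    - [[1,-197,-154,-129,0,0,0],[1,-197,-154,-129,0,0,0],[1,-197,-154,-129,0,0,0],[1,-197,-154,-129,0,0,0],[1,-197,-154,-129,0,0,0],[1,-197,-154,-129,0,0,0],[1,-197,-154,-129,0,0,0]]

```text
t: 0.68
eef_pos: [0.3731, 0.4122, 0.3618]
tool_rot: [0.001, 0.184, 0.983, 0.0]
contact_force: [0.3, 1.1, 0.9]
gripper_width: 1.0
grasp_force: 0.0
```

Emit:
step_arm:
  increments:
    - [[1,-198,-154,0,0,0,29],[1,-198,-154,0,0,0,29],[1,-198,-154,0,0,0,29],[1,-198,-154,0,0,0,29],[1,-198,-154,0,0,0,29],[1,-198,-154,0,0,0,29],[1,-198,-154,0,0,0,29],[1,-198,-154,0,0,0,29]]

```text
t: 1.35
eef_pos: [0.5016, 0.1972, 0.3601]
tool_rot: [0.0, 0.426, 0.905, -0.0]
contact_force: [0.2, -0.0, 0.0]
gripper_width: 1.002
grasp_force: 0.0
```

Emit:
step_arm:
  increments:
    - [[1,-306,-257,0,0,0,35],[1,-306,-257,0,0,0,35],[1,-306,-257,0,0,0,35],[1,-306,-257,0,0,0,35],[1,-306,-257,0,0,0,35],[1,-306,-257,0,0,0,35],[1,-306,-257,0,0,0,35],[1,-306,-257,0,0,0,35],[1,-306,-257,0,0,0,35],[1,-306,-257,0,0,0,35]]

```text
t: 2.18
eef_pos: [0.4991, -0.2023, 0.3604]
tool_rot: [0.0, 0.677, 0.736, -0.0]
contact_force: [-0.3, -0.8, -0.9]
gripper_width: 1.002
grasp_force: 0.0
```

Run:
```python
from h import *
print(np.round(bot.get_obs()['q'],2))
c=cam('wrist','w1.png'); np.savez('w1.npz',**c); print(pose()[0],-np.array(c['R']).T@c['t'])
go([.47,-.40,.36],tgt(0))
```

```text
[-0.34  0.16  0.7   1.74 -0.11  1.27  0.47]
[ 0.49842618 -0.20617621  0.36052081] [ 0.49294604 -0.13417209  0.50172426]
shift [-191.0, -43.7, 1.1] rot [0.0, 0.2, 4.5] rows 4.7
```

View pics/w1.png

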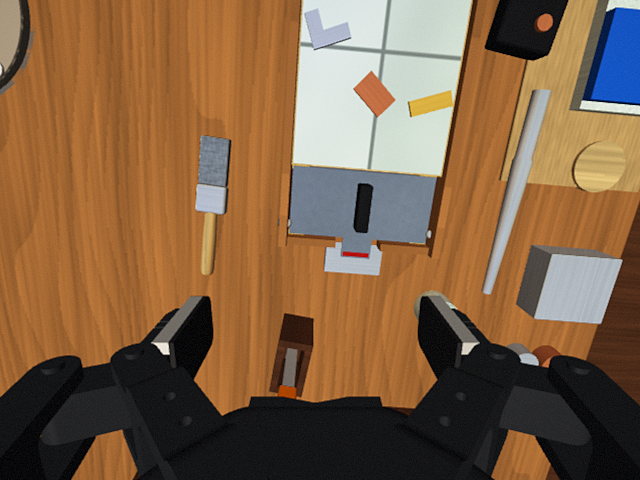

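The wrist view (image up = +y, right = +x) shows the tab's red edge at (355,254), the sill below it at (353,265), the lid's rib (363,208) and the holder at (293,355), slightly yawed, lever toe pointing up in the image.

Emit:
step_arm:
  increments:
    - [[1,-155,-30,0,0,0,5],[1,-155,-30,0,0,0,5],[1,-155,-30,0,0,0,5],[1,-155,-30,0,0,0,5],[1,-155,-30,0,0,0,5],[1,-155,-30,0,0,0,5]]

```text
t: 2.73
eef_pos: [0.4829, -0.3569, 0.3596]
tool_rot: [-0.0, 0.708, 0.706, -0.0]
contact_force: [-0.1, 0.9, -0.7]
gripper_width: 0.998
grasp_force: 0.0
```

```bash
cat > m2.py <<'E'
from h import *
def run(c,items):
    hsv=cv2.cvtColor(c['image'],cv2.COLOR_RGB2HSV)
    for name,lo,hi,roi,z in items:
        m=cv2.inRange(hsv,np.array(lo),np.array(hi)); M=np.zeros_like(m); x0,y0,x1,y1=roi; M[y0:y1,x0:x1]=m[y0:y1,x0:x1]
        cs,_=cv2.findContours(M,cv2.RETR_EXTERNAL,cv2.CHAIN_APPROX_NONE)
        if not cs: print(name,'none'); continue
        k=max(cs,key=cv2.contourArea)
        W=np.array([ray(c,*p[0],z)[:2] for p in k],np.float32); r=cv2.minAreaRect(W)
        print(name,'px',np.round(cv2.minAreaRect(k)[0]),'c',np.round(r[0],4),'size',np.round(r[1],4),'ang',round(r[2],1),'min',W.min(0).round(4),'max',W.max(0).round(4))
E
python3 - <<'E'
from m2 import *
c=dict(np.load('w1.npz'))
run(c,[('red',(0,150,100),(8,255,255),(330,245,380,262),.047),('red2',(170,150,100),(180,255,255),(330,245,380,262),.047),('sill',(0,0,150),(180,40,255),(318,240,388,280),.031),
('lid',(95,20,60),(130,120,150),(280,160,440,250),.047),('rib',(0,0,0),(180,255,40),(345,175,380,240),.077),('board',(40,0,170),(120,40,255),(280,0,480,180),.06)])
c=cam('wrist','w2.png'); np.savez('w2.npz',**c); print(pose()[0])
E
```

```text
red px [355. 254.] c [ 0.5601 -0.2735] size [0.0336 0.0051] ang 0.2 min [ 0.5433 -0.2761] max [ 0.5769 -0.271 ]
red2 px [357. 256.] c [ 0.5632 -0.2759] size [0. 0.] ang 0.0 min [ 0.5632 -0.2759] max [ 0.5632 -0.2759]
sill px [353. 258.] c [ 0.56   -0.2845] size [0.08   0.0448] ang 0.2 min [ 0.52  -0.307] max [ 0.6    -0.2622]
lid px [361. 211.] c [ 0.5597 -0.214 ] size [0.1869 0.1074] ang 0.2 min [ 0.4662 -0.2678] max [ 0.6532 -0.1601]
rib px [362. 208.] c [ 0.5579 -0.2041] size [0.0179 0.0605] ang 0.2 min [ 0.5489 -0.2344] max [ 0.5669 -0.1739]
board px [338.  81.] c [ 0.5135 -0.0645] size [0.093  0.1836] ang 0.2 min [ 0.4668 -0.1564] max [0.5603 0.0275]
[ 0.48389915 -0.35508543  0.35956444]
```

View pics/w2.png

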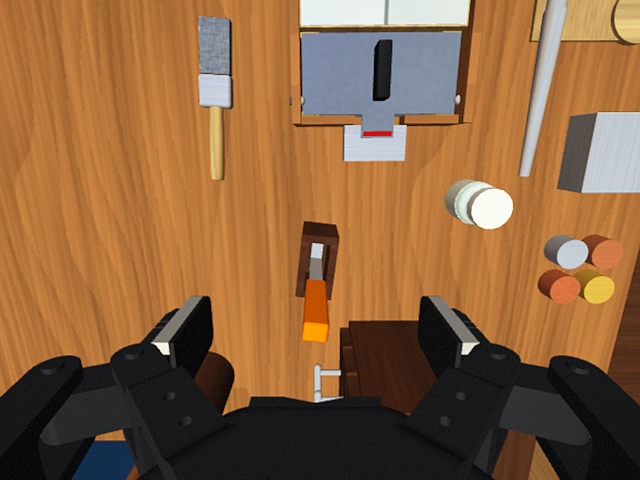

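The station fits well (sill 80×44.8 mm, yaw 0.2°): origin ≈ (0.560, −0.072). The lever's top face is at (316,331), its toe at (317,250).

Run:
```python
from m2 import *
c=dict(np.load('w2.npz')); im=c['image']; hsv=cv2.cvtColor(im,cv2.COLOR_RGB2HSV)
for v in(285,300,310,318,326,334,340): print(v,hsv[v,316].tolist())
run(c,[('top',(8,180,235),(20,255,255),(295,300,340,350),.22),('orange',(4,180,120),(20,255,255),(295,270,340,350),.22),('holder',(0,0,0),(14,255,90),(290,215,345,300),.08),('foot',(0,0,100),(180,60,255),(300,235,335,285),.016)])
cv2.imwrite('pics/c2.png',cv2.resize(im[210:350,270:360,::-1],None,fx=4.2,fy=4.2,interpolation=2))
```

```text
285 [12, 252, 192]
300 [12, 255, 192]
310 [12, 255, 195]
318 [13, 254, 195]
326 [19, 255, 251]
334 [19, 255, 250]
340 [19, 255, 253]
top px [315. 332.] c [ 0.4817 -0.4517] size [0.0187 0.0221] ang 82.9 min [ 0.4701 -0.4611] max [ 0.4929 -0.4418]
orange px [316. 311.] c [ 0.4832 -0.4315] size [0.0615 0.025 ] ang 86.2 min [ 0.4692 -0.4622] max [ 0.4947 -0.4003]
holder px [317. 260.] c [ 0.4846 -0.4316] size [0.1014 0.0462] ang 83.1 min [ 0.4566 -0.4843] max [ 0.511  -0.3787]
foot px [316. 261.] c [ 0.4829 -0.4532] size [0.0561 0.0198] ang 88.4 min [ 0.4727 -0.4814] max [ 0.4935 -0.4252]
```

View pics/c2.png

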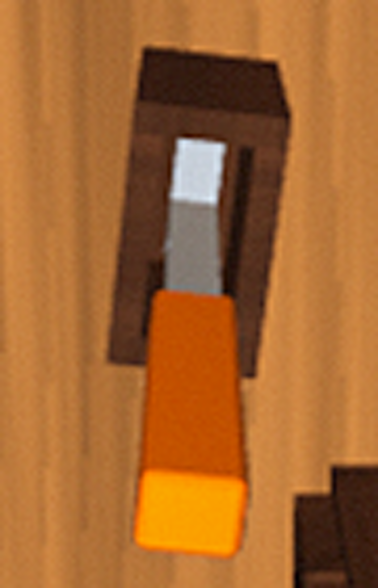

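Run:
```python
from h import *
a=go([.482,-.452,.32],tgt(-7)); go([.482,-.452,.171],tgt(-7),*a)
```

```text
shift [-97.0, -1.8, 39.5] rot [-0.1, -0.1, 7.0] rows 2.5
shift [0.0, 0.0, 149.0] rot [0.0, 0.0, 0.0] rows 3.6
```

Emit:
step_arm:
  increments:
    - [[1,-97,-2,40,0,0,7],[1,-97,-2,40,0,0,7],[1,-97,-2,40,0,0,7],[1,-97,-2,40,0,0,7],[1,-97,-2,40,0,0,7],[1,-97,-2,40,0,0,7]]

```text
t: 3.28
eef_pos: [0.4829, -0.4508, 0.3202]
tool_rot: [-0.0, 0.748, 0.663, 0.001]
contact_force: [-0.7, -0.2, 0.5]
gripper_width: 1.004
grasp_force: 0.0
```

Run:
```python
from h import *
go([.482,-.452,.171],tgt(-7))
```

```text
shift [-1.6, -0.8, 149.2] rot [0.0, -0.1, 0.1] rows 3.6
```

Emit:
step_arm:
  increments:
    - [[1,-1,-1,40,0,0,0],[1,-1,-1,80,0,0,0],[1,-1,-1,110,0,0,0],[1,-1,-1,130,0,0,0],[1,-1,-1,149,0,0,0],[1,-1,-1,149,0,0,0],[1,-1,-1,149,0,0,0]]

```text
t: 3.87
eef_pos: [0.4814, -0.4519, 0.1715]
tool_rot: [-0.001, 0.748, 0.663, 0.001]
contact_force: [0.1, 0.4, 0.4]
gripper_width: 1.001
grasp_force: 0.0
```

Emit:
step_arm:
  increments:
    - [[-1,0,0,0,0,0,0],[-1,0,0,0,0,0,0],[-1,0,0,0,0,0,0],[-1,0,0,0,0,0,0],[-1,0,0,0,0,0,0],[-1,0,0,0,0,0,0],[-1,0,0,0,0,0,0],[-1,0,0,0,0,0,0],[-1,0,0,0,0,0,0],[-1,0,0,0,0,0,0]]
  force: 90

```text
t: 4.7
eef_pos: [0.4806, -0.4546, 0.1721]
tool_rot: [0.001, 0.749, 0.662, 0.0]
contact_force: [1.7, -0.1, 5.6]
gripper_width: 0.269
grasp_force: 89.0
```

Emit:
step_arm:
  increments:
    - [[-1,0,0,-30,0,0,0],[-1,0,0,-60,0,0,0],[-1,0,0,-90,0,0,0],[-1,0,0,-110,0,0,0],[-1,0,0,-110,0,0,0],[-1,0,0,-110,0,0,0],[-1,0,0,-110,0,0,0]]

```text
t: 5.28
eef_pos: [0.4795, -0.4531, 0.2795]
tool_rot: [-0.001, 0.749, 0.662, -0.0]
contact_force: [-0.5, 0.8, -2.1]
gripper_width: 0.269
grasp_force: 89.0
```

Run:
```python
from h import *
c=cam('scene'); cv2.imwrite('pics/s2.png',cv2.resize(c['image'][60:260,180:420,::-1],None,fx=2.5,fy=2.5)); np.savez('s2.npz',**c)
p,r=pose(); print(p)
```

```text
[ 0.47940362 -0.45297739  0.27921284]
```

View pics/s2.png

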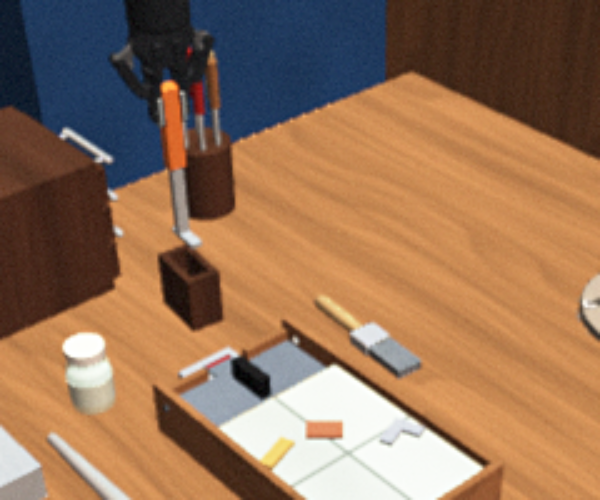

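The lever hangs upright below the gripper at crop (178,170), its foot clear of the holder.

Run:
```python
from h import *
go([.56,-.34,.222],tgt(.2))
```

```text
shift [121.9, 66.3, 57.3] rot [-0.2, -0.1, -7.3] rows 3.6
```

Emit:
step_arm:
  increments:
    - [[-1,122,66,0,0,0,-7],[-1,122,66,0,0,0,-7],[-1,122,66,0,0,0,-7],[-1,122,66,0,0,0,-7],[-1,122,66,0,0,0,-7],[-1,122,66,57,0,0,-7],[-1,122,66,57,0,0,-7],[-1,122,66,57,0,0,-7],[-1,122,66,57,0,0,-7]]

```text
t: 6.08
eef_pos: [0.5593, -0.3411, 0.2228]
tool_rot: [-0.002, 0.708, 0.706, -0.001]
contact_force: [0.4, 0.1, -0.4]
gripper_width: 0.27
grasp_force: 88.9
```

Run:
```python
from h import *
c=cam('wrist','w3.png'); np.savez('w3.npz',**c); p,r=pose(); print(p, r.as_matrix().round(4).tolist())
print(proj(c,[.56,-.276,.043]),proj(c,[.56,-.30,.06]))
cv2.imwrite('pics/w3c.png',cv2.resize(c['image'][60:360,170:470,::-1],None,fx=2,fy=2))
```

```text
[ 0.56012164 -0.34181609  0.22440425] [[0.0023, 1.0, -0.0008], [1.0, -0.0023, -0.0004], [-0.0004, -0.0008, -1.0]]
[316.85191503 149.64337539] [316.88995371 178.41444284]
```

View pics/w3c.png

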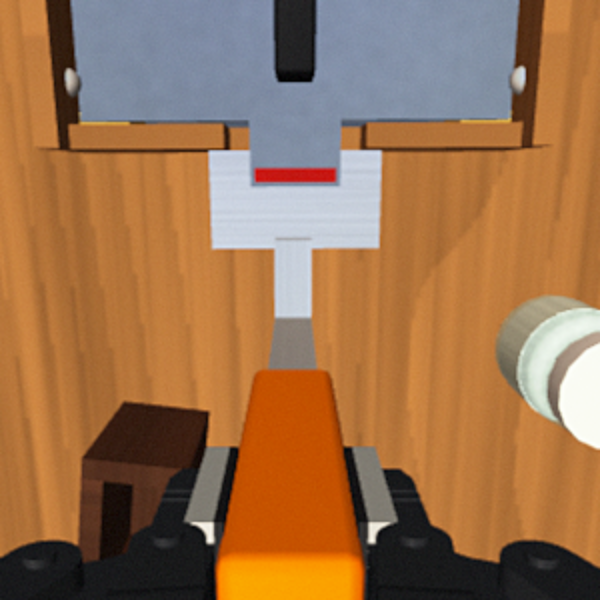

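The toe tip is at crop (293,238), centred on the tab and 24 mm short of its red edge. Lower until the foot feels the sill.

Emit:
step_arm:
  increments:
    - [[-1,0,0,15,0,0,0],[-1,0,0,24,0,0,0],[-1,0,0,27,0,0,0],[-1,0,0,27,0,0,0],[-1,0,0,27,0,0,0]]

```text
t: 6.55
eef_pos: [0.5607, -0.3414, 0.1979]
tool_rot: [0.0, 0.708, 0.707, 0.0]
contact_force: [0.2, 0.2, -2.0]
gripper_width: 0.27
grasp_force: 88.8
```

Emit:
step_arm:
  increments:
    - [[-1,0,0,1,0,0,0],[-1,0,0,2,0,0,0],[-1,0,0,2,0,0,0]]

```text
t: 6.8
eef_pos: [0.5607, -0.3411, 0.1956]
tool_rot: [0.0, 0.708, 0.707, 0.0]
contact_force: [-0.1, 0.4, -2.2]
gripper_width: 0.268
grasp_force: 88.8
```

Emit:
step_arm:
  increments:
    - [[-1,0,0,1,0,0,0],[-1,0,0,2,0,0,0],[-1,0,0,2,0,0,0]]

```text
t: 7.05
eef_pos: [0.5605, -0.341, 0.1932]
tool_rot: [-0.0, 0.708, 0.707, 0.0]
contact_force: [-0.5, -0.4, -2.1]
gripper_width: 0.268
grasp_force: 89.0
```

Emit:
step_arm:
  increments:
    - [[-1,0,0,1,0,0,0],[-1,0,0,2,0,0,0],[-1,0,0,2,0,0,0]]

```text
t: 7.3
eef_pos: [0.5607, -0.3419, 0.1929]
tool_rot: [0.001, 0.708, 0.707, 0.0]
contact_force: [-2.2, -0.1, 8.2]
gripper_width: 0.268
grasp_force: 90.3
```

Emit:
step_arm:
  increments:
    - [[-1,0,0,-4,0,0,0],[-1,0,0,-4,0,0,0],[-1,15,0,-4,0,0,0],[-1,25,0,-4,0,0,0],[-1,35,0,-4,0,0,0],[-1,35,0,-4,0,0,0]]

```text
t: 7.8
eef_pos: [0.5613, -0.3028, 0.1947]
tool_rot: [-0.001, 0.706, 0.708, 0.001]
contact_force: [-0.0, 0.6, -1.9]
gripper_width: 0.271
grasp_force: 89.1
```

Emit:
step_arm:
  increments:
    - [[-1,5,0,0,0,0,0],[-1,10,0,0,0,0,0],[-1,15,0,0,0,0,0],[-1,15,0,0,0,0,0]]

```text
t: 8.13
eef_pos: [0.5608, -0.2899, 0.1951]
tool_rot: [-0.0, 0.707, 0.707, 0.0]
contact_force: [-0.3, 0.7, -1.8]
gripper_width: 0.27
grasp_force: 89.0
```

Run:
```python
from h import *
c=cam('wrist'); np.savez('w4.npz',**c); p,r=pose(); print(p, r.as_matrix().round(4).tolist(),bot.get_obs()['q'])
# plan: rotate lever about heel by theta (top goes to -y). heel: origin -14mm along +y ; TCP above origin
heel=np.array([p[0],p[1]+.002-.014,.031])
for th in(5,10,15,20,25,30):
    q=R.from_rotvec([np.radians(th),0,0]); P=heel+q.apply(p-heel); print(th); go(P,q*r,p,r)
```

```text
[ 0.56073943 -0.29053093  0.19523899] [[0.0006, 1.0, -0.0], [1.0, -0.0006, 0.0003], [0.0003, -0.0, -1.0]] [-0.11371605  0.51875376  0.69212184  1.73568503 -0.3794747   1.02521944
  0.7137358 ]
5
shift [-14.4, 0.0, -0.4] rot [0.0, 5.0, -0.0] rows 0.7
10
shift [-28.7, 0.0, 0.4] rot [0.0, 10.0, -0.0] rows 1.4
15
shift [-42.9, 0.0, 2.5] rot [0.0, 15.0, -0.0] rows 2.1
20
shift [-56.9, 0.0, 5.8] rot [0.0, 20.0, -0.0] rows 2.8
25
shift [-70.5, 0.0, 10.3] rot [0.0, 25.0, -0.0] rows 3.5
30
shift [-83.7, 0.0, 16.0] rot [0.0, 30.0, -0.0] rows 4.2
```

Emit:
step_arm:
  increments:
    - [[-1,-7,0,1,0,2.5,0],[-1,-14,0,2,0,5,0],[-1,-22,0,2,0,7.5,0],[-1,-29,0,2,0,10,0],[-1,-36,0,3,0,12.5,0],[-1,-43,0,4,0,15,0],[-1,-43,0,4,0,15,0]]

```text
t: 8.77
eef_pos: [0.5593, -0.3371, 0.1908]
tool_rot: [-0.093, 0.703, 0.699, 0.093]
contact_force: [-1.0, 1.5, 1.4]
gripper_width: 0.268
grasp_force: 90.0
```

Emit:
step_arm:
  increments:
    - [[-1,-7,0,0,0,2.5,0],[-1,-14,0,0,0,5,0],[-1,-22,0,0,0,7.5,0],[-1,-29,0,0,0,10,0],[-1,-29,0,0,0,10,0]]

```text
t: 9.18
eef_pos: [0.559, -0.3646, 0.1831]
tool_rot: [-0.153, 0.692, 0.688, 0.153]
contact_force: [-2.7, -0.1, 3.0]
gripper_width: 0.276
grasp_force: 90.2
```

Run:
```python
from h import *
c=cam('scene'); cv2.imwrite('pics/s3.png',cv2.resize(c['image'][90:250,200:360,::-1],None,fx=3.7,fy=3.7)); print(pose()[0],bot.get_obs()['contact_force'])
```

```text
[ 0.55923791 -0.36367112  0.18349912] [-1.55329422 -0.53474059  1.21988025]
```

View pics/s3.png

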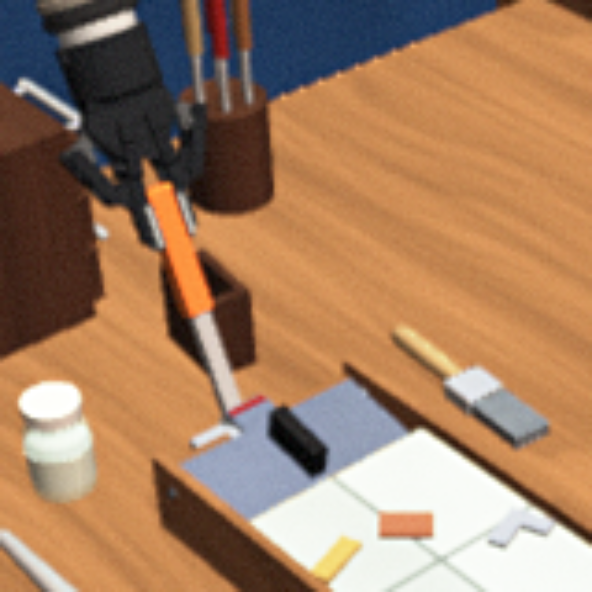

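The tab has clearly been raised off the sill by the tilted lever. A little more tilt for margin, then turn upright again, slide back out and look.

Emit:
step_arm:
  increments:
    - [[-1,-6,0,0,0,2,0],[-1,-12,0,0,0,4,0],[-1,-12,0,0,0,4,0],[-1,-12,0,0,0,4,0]]

```text
t: 9.57
eef_pos: [0.5606, -0.3724, 0.1791]
tool_rot: [-0.177, 0.685, 0.684, 0.177]
contact_force: [-0.6, 0.8, 1.6]
gripper_width: 0.267
grasp_force: 90.1
```

Run:
```python
from h import *
p,r=pose(); t=np.degrees(r.as_matrix()); m=r.as_matrix(); th=np.degrees(np.arctan2(m[1,2],-m[2,2])); print(p,th)
c=cam('scene'); cv2.imwrite('pics/s4.png',c['image'][...,::-1])
hsv=cv2.cvtColor(c['image'],cv2.COLOR_RGB2HSV)
m=(cv2.inRange(hsv,np.array((0,140,90)),np.array((6,255,255)))|cv2.inRange(hsv,np.array((172,120,90)),np.array((180,255,255))))
m[:195]=0;m[215:]=0; ys,xs=np.nonzero(m); k=(xs>230)&(xs<290); print(xs[k].mean(),ys[k].mean(),k.sum())
for z in(.047,.06,.065,.07,.075): print(z,proj(c,[.56,-.2735,z]))
```

```text
[ 0.56055158 -0.37237848  0.17909882] 28.929304892457704
266.5 199.0 10
0.047 [266.9759885  203.98549983]
0.06 [266.66191109 200.69347478]
0.065 [266.54015657 199.417296  ]
0.07 [266.41786584 198.1354968 ]
0.075 [266.29503533 196.84803998]
```

Emit:
step_arm:
  increments:
    - [[-1,-6,0,0,0,2,0],[-1,-12,0,1,0,4,0],[-1,-12,0,1,0,4,0],[-1,-12,0,1,0,4,0]]

```text
t: 9.95
eef_pos: [0.5607, -0.383, 0.1731]
tool_rot: [-0.2, 0.678, 0.678, 0.201]
contact_force: [-1.4, -1.5, 5.6]
gripper_width: 0.27
grasp_force: 90.6
```

Emit:
step_arm:
  increments:
    - [[-1,12,0,0,0,-4,0],[-1,24,0,0,0,-8,0],[-1,35,0,0,0,-12,0],[-1,46,0,2,0,-16,0],[-1,57,0,5,0,-20,0],[-1,68,0,9,0,-24,0],[-1,79,0,12,0,-28,0],[-1,79,0,12,0,-28,0]]

```text
t: 10.62
eef_pos: [0.5634, -0.3029, 0.2059]
tool_rot: [-0.03, 0.703, 0.71, 0.032]
contact_force: [1.4, 0.1, -1.6]
gripper_width: 0.268
grasp_force: 89.7
```

Run:
```python
from h import *
p,r=pose(); m=r.as_matrix(); th=np.degrees(np.arctan2(m[1,2],-m[2,2])); print(p,th,bot.get_obs()['contact_force'])
go([.56,-.295,.196],tgt(.2))
c=cam('scene'); hsv=cv2.cvtColor(c['image'],cv2.COLOR_RGB2HSV)
m=(cv2.inRange(hsv,np.array((0,140,90)),np.array((6,255,255)))|cv2.inRange(hsv,np.array((172,120,90)),np.array((180,255,255))))
m[:190]=0;m[215:]=0; ys,xs=np.nonzero(m); k=(xs>230)&(xs<290); print(xs[k].mean(),ys[k].mean(),k.sum())
```

```text
[ 0.56343779 -0.30286735  0.20588868] 4.965774326607139 [ 1.44848363  0.10493677 -1.56235262]
shift [7.0, -3.4, 10.5] rot [0.2, -5.0, 0.3] rows 0.7
266.4375 199.125 16
```

The lid stays popped (tab about 20 mm up). Now withdraw the lever.

Emit:
step_arm:
  increments:
    - [[-1,4,-3,5,0,-2.5,0],[-1,4,-3,9,0,-5,0],[-1,-10,-3,9,0,-5,0],[-1,-25,-3,8,0,-5,0],[-1,-45,-3,7,0,-5,0],[-1,-65,-3,5,0,-5,0],[-1,-65,-3,5,0,-5,0]]

```text
t: 11.25
eef_pos: [0.5554, -0.38, 0.1949]
tool_rot: [0.002, 0.709, 0.705, -0.002]
contact_force: [-0.1, -1.5, -1.2]
gripper_width: 0.269
grasp_force: 89.6
```

Run:
```python
from h import *
p,r=pose(); print(p,bot.get_obs()['contact_force'])
a=go([p[0],p[1],.30],tgt(.2))
b=go([.480,-.453,.30],tgt(-7),*a)
c=cam('wrist','w5.png'); np.savez('w5.npz',**c)
```

```text
[ 0.55544793 -0.37999279  0.19485641] [-0.13359082 -1.52629676 -1.19537515]
shift [-0.5, 0.0, -105.1] rot [-0.0, 0.3, -0.6] rows 2.5
shift [-72.7, -75.7, 0.0] rot [0.0, 0.0, 7.2] rows 2.5
```

View pics/w5.png

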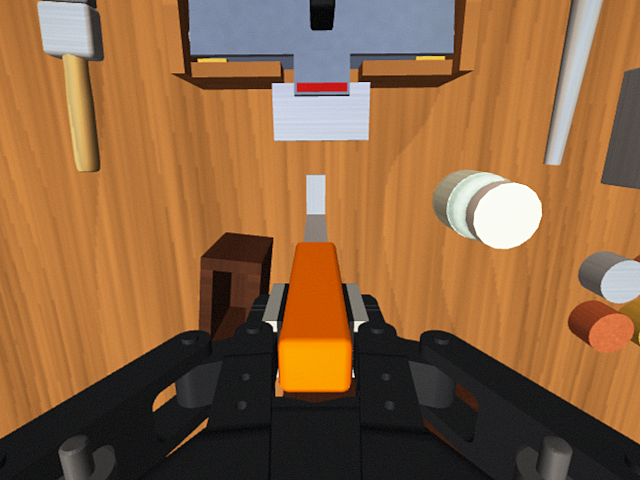

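The lever is straight in the grip (toe at (316,178), same pixel as before prying), the tab is up. Back to the holder.

Emit:
step_arm:
  increments:
    - [[-1,0,0,-40,0,0,0],[-1,0,0,-80,0,0,0],[-1,0,0,-105,0,0,0],[-1,0,0,-105,0,0,0]]

```text
t: 11.63
eef_pos: [0.5594, -0.3765, 0.3059]
tool_rot: [0.005, 0.708, 0.707, 0.001]
contact_force: [0.3, -0.4, -1.3]
gripper_width: 0.268
grasp_force: 89.9
```

Emit:
step_arm:
  increments:
    - [[-1,-72,-75,0,0,0,7],[-1,-72,-75,0,0,0,7],[-1,-72,-75,0,0,0,7],[-1,-72,-75,0,0,0,7],[-1,-72,-75,0,0,0,7],[-1,-72,-75,0,0,0,7]]

```text
t: 12.13
eef_pos: [0.483, -0.4452, 0.2986]
tool_rot: [-0.001, 0.749, 0.663, 0.001]
contact_force: [-0.1, 1.1, -1.1]
gripper_width: 0.272
grasp_force: 89.7
```

Run:
```python
from h import *
P=[]
for i in range(4): p,r=pose(); P.append(p); cam('wrist')
print(np.array(P).round(4)); go([.481,-.453,.175],tgt(-7))
```

```text
[[ 0.483  -0.4452  0.2986]
 [ 0.4836 -0.4448  0.2986]
 [ 0.4838 -0.4448  0.2986]
 [ 0.4838 -0.4449  0.2987]]
shift [-8.1, -1.6, 123.9] rot [-0.0, -0.0, 0.1] rows 3.0
```

Emit:
step_arm:
  increments:
    - [[-1,-8,-2,0,0,0,0],[-1,-8,-2,15,0,0,0],[-1,-8,-2,30,0,0,0],[-1,-8,-2,45,0,0,0],[-1,-8,-2,55,0,0,0],[-1,-8,-2,65,0,0,0],[-1,-8,-2,75,0,0,0],[-1,-8,-2,75,0,0,0]]

```text
t: 13.0
eef_pos: [0.4789, -0.4534, 0.2222]
tool_rot: [-0.001, 0.749, 0.662, -0.0]
contact_force: [1.0, 0.9, -2.0]
gripper_width: 0.267
grasp_force: 89.5
```

Emit:
step_arm:
  increments:
    - [[-1,0,0,12,0,0,0],[-1,0,0,24,0,0,0],[-1,0,0,36,0,0,0],[-1,0,0,46,0,0,0],[-1,0,0,48,0,0,0],[-1,0,0,48,0,0,0]]

```text
t: 13.5
eef_pos: [0.479, -0.4536, 0.1751]
tool_rot: [-0.001, 0.749, 0.662, -0.0]
contact_force: [0.1, 0.3, -1.5]
gripper_width: 0.266
grasp_force: 89.6
```

Emit:
step_arm:
  increments:
    - [[1,0,0,2,0,0,0],[1,0,0,2,0,0,0],[1,0,0,2,0,0,0],[1,0,0,2,0,0,0],[1,0,0,2,0,0,0],[1,0,0,2,0,0,0],[1,0,0,2,0,0,0]]

```text
t: 14.08
eef_pos: [0.4795, -0.4542, 0.1745]
tool_rot: [0.0, 0.749, 0.662, 0.0]
contact_force: [-0.3, 0.9, -0.8]
gripper_width: 1.001
grasp_force: 0.0
```

Emit:
step_arm:
  increments:
    - [[1,0,0,-40,0,0,0],[1,0,0,-80,0,0,0],[1,0,0,-120,0,0,0],[1,0,0,-150,0,0,0],[1,0,0,-150,0,0,0]]

```text
t: 14.5
eef_pos: [0.4807, -0.4571, 0.3319]
tool_rot: [0.006, 0.75, 0.662, 0.001]
contact_force: [0.4, -0.5, 2.0]
gripper_width: 0.999
grasp_force: 0.0
```

Run:
```python
from m2 import *
p,r=pose(); print(p)
c=cam('top'); run(c,[('orange',(4,180,150),(18,255,255),(520,260,580,290),.22),('rib',(0,0,0),(180,255,50),(395,220,437,260),.09)])
go([.56,-.207,.30],tgt(0.2))
```

```text
[ 0.4807456 -0.4570729  0.3319115]
orange px [560. 276.] c [ 0.4806 -0.4482] size [0.0191 0.023 ] ang 87.7 min [ 0.4695 -0.4581] max [ 0.4924 -0.4383]
rib px [415. 240.] c [ 0.5585 -0.1986] size [0.011 0.053] ang 0.7 min [ 0.5527 -0.2251] max [ 0.5643 -0.1722]
shift [256.9, 48.3, 27.8] rot [0.3, 0.2, -7.3] rows 6.3
```

Run:
```python
from h import *
T=tgt(.2,-11.5)
a=go([.56,-.203+.2*.1,.158],T); print(T.as_matrix()[:,2]); go([.56,-.203,.058],T,*a)
```

```text
shift [281.3, 44.4, 169.7] rot [-0.4, -11.3, -7.3] rows 7.9
[ 6.95923962e-04 -1.99366720e-01 -9.79924705e-01]
shift [0.3, -0.1, 102.0] rot [0.0, 0.0, 0.0] rows 2.4
```

Emit:
step_arm:
  increments:
    - [[1,281,44,60,0,-11,-7],[1,281,44,60,0,-11,-7],[1,281,44,60,0,-11,-7],[1,281,44,100,0,-11,-7],[1,281,44,140,0,-11,-7],[1,281,44,170,0,-11,-7],[1,281,44,170,0,-11,-7],[1,281,44,170,0,-11,-7],[1,281,44,170,0,-11,-7],[1,281,44,170,0,-11,-7]]

```text
t: 15.38
eef_pos: [0.5566, -0.1754, 0.1498]
tool_rot: [0.06, 0.702, 0.706, -0.074]
contact_force: [0.7, 0.3, -0.6]
gripper_width: 1.006
grasp_force: 0.0
```

Run:
```python
from m2 import *
T=tgt(.2,-11.5)
c=cam('wrist','w6.png'); np.savez('w6.npz',**c)
go([.56,-.203,.058],T)
run(c,[('rib',(0,0,0),(180,255,40),(250,60,420,330),.08)])
```

```text
shift [-5.7, 4.6, 97.1] rot [-0.9, -0.5, 0.1] rows 2.3
rib px [324. 266.] c [ 0.5607 -0.1991] size [0.0154 0.071 ] ang 0.1 min [ 0.5529 -0.2346] max [ 0.5684 -0.1636]
```

View pics/w6.png

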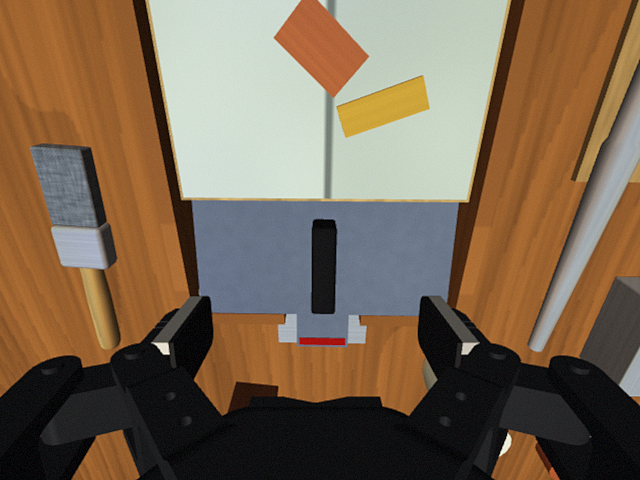

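The rib is centred between the open fingers at (324,266), lid still sitting popped in the well.

Emit:
step_arm:
  increments:
    - [[1,-6,4,30,-1,-0.5,0],[1,-6,4,60,-1,-0.5,0],[1,-6,4,80,-1,-0.5,0],[1,-6,4,97,-1,-0.5,0],[1,-6,4,97,-1,-0.5,0],[1,-6,4,97,-1,-0.5,0]]

```text
t: 15.93
eef_pos: [0.5602, -0.2075, 0.0612]
tool_rot: [0.073, 0.704, 0.703, -0.069]
contact_force: [0.5, 0.0, 0.5]
gripper_width: 0.997
grasp_force: 0.0
```

Emit:
step_arm:
  increments:
    - [[-1,0,0,0,0,0,0],[-1,0,0,0,0,0,0],[-1,0,0,0,0,0,0],[-1,0,0,0,0,0,0],[-1,0,0,0,0,0,0],[-1,0,0,0,0,0,0],[-1,0,0,0,0,0,0],[-1,0,0,0,0,0,0],[-1,0,0,0,0,0,0],[-1,0,0,0,0,0,0]]
  force: 80

```text
t: 16.77
eef_pos: [0.5607, -0.2049, 0.0606]
tool_rot: [0.073, 0.703, 0.704, -0.069]
contact_force: [-0.6, 1.4, 6.1]
gripper_width: 0.171
grasp_force: 78.1
```

Emit:
step_arm:
  increments:
    - [[-1,-4,0,-20,0,0,0],[-1,-8,0,-39,0,0,0],[-1,-12,0,-59,0,0,0],[-1,-16,0,-78,0,0,0],[-1,-20,0,-98,0,0,0],[-1,-25,0,-120,0,0,0],[-1,-25,0,-120,0,0,0]]

```text
t: 17.35
eef_pos: [0.5618, -0.2068, 0.1864]
tool_rot: [0.075, 0.704, 0.703, -0.067]
contact_force: [0.6, -0.8, -2.0]
gripper_width: 0.167
grasp_force: 79.2
```

Run:
```python
from h import *
p,r=pose(); print(p,bot.get_obs()['contact_force'])
go([p[0],p[1],.19],tgt(.2,0))
c=cam('scene'); cv2.imwrite('pics/s5.png',cv2.resize(c['image'][100:260,200:400,::-1],None,fx=3,fy=3))
```

```text
[ 0.56179406 -0.20675623  0.18644623] [ 0.62271084 -0.77736295 -2.04653296]
shift [-0.7, 0.0, -3.5] rot [0.6, 11.5, -0.2] rows 1.6
```

View pics/s5.png

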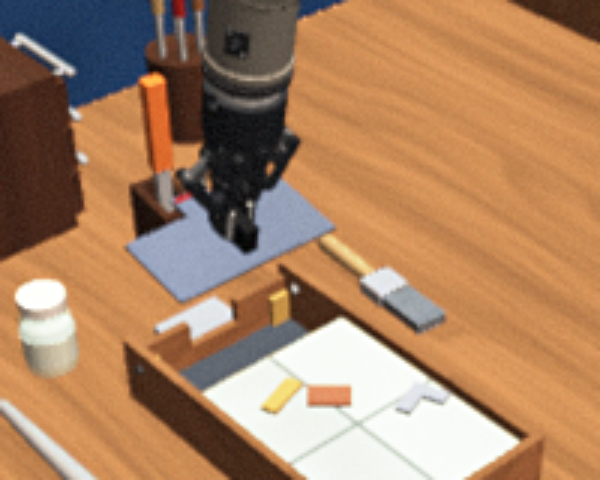

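The lid hangs free, tilted as gripped; the lever stands in its holder. Level it and carry it to the mat.

Emit:
step_arm:
  increments:
    - [[-1,0,0,-4,0.3,6,0],[-1,0,0,-4,0.6,11.5,0],[-1,0,0,-4,0.6,11.5,0],[-1,0,0,-4,0.6,11.5,0]]

```text
t: 17.73
eef_pos: [0.5585, -0.2072, 0.1856]
tool_rot: [-0.002, 0.709, 0.706, -0.003]
contact_force: [0.0, -0.2, -2.3]
gripper_width: 0.17
grasp_force: 79.0
```

Run:
```python
from h import *
a=go([.52,.01,.19],tgt(.3)); b=go([.475,.228,.19],tgt(.5),*a)
```

```text
shift [217.1, -39.5, -4.5] rot [-0.4, 0.1, -0.6] rows 5.3
shift [218.2, -43.9, 0.0] rot [0.0, 0.0, -0.2] rows 5.3
```

Emit:
step_arm:
  increments:
    - [[-1,30,-6,-4,0,0,-0.5],[-1,65,-12,-4,0,0,-0.5],[-1,100,-18,-4,0,0,-0.5],[-1,135,-24,-4,0,0,-0.5],[-1,170,-30,-4,0,0,-0.5],[-1,200,-36,-4,0,0,-0.5],[-1,217,-40,-4,0,0,-0.5],[-1,217,-40,-4,0,0,-0.5]]

```text
t: 18.4
eef_pos: [0.518, 0.0188, 0.1894]
tool_rot: [-0.003, 0.7, 0.714, -0.003]
contact_force: [0.7, 0.0, -1.1]
gripper_width: 0.167
grasp_force: 79.0
```

Emit:
step_arm:
  increments:
    - [[-1,30,-6,0,0,0,0],[-1,65,-12,0,0,0,0],[-1,100,-18,0,0,0,0],[-1,135,-26,0,0,0,0],[-1,170,-34,0,0,0,0],[-1,200,-40,0,0,0,0],[-1,218,-44,0,0,0,0],[-1,218,-44,0,0,0,0],[-1,218,-44,0,0,0,0]]

```text
t: 19.15
eef_pos: [0.4728, 0.2309, 0.1903]
tool_rot: [-0.001, 0.702, 0.712, -0.002]
contact_force: [-0.7, -0.0, -1.2]
gripper_width: 0.176
grasp_force: 79.0
```

Run:
```python
from h import *
c=cam('wrist','w7.png'); np.savez('w7.npz',**c); print(pose()[0],bot.get_obs()['contact_force'])
go([.475,.228,.03],tgt(.5))
```

```text
[0.47326605 0.22942191 0.19052286] [-0.4508544  -0.60025477 -2.08074299]
shift [-1.2, 2.6, 160.5] rot [-0.3, 0.1, 0.1] rows 3.8
```

View pics/w7.png

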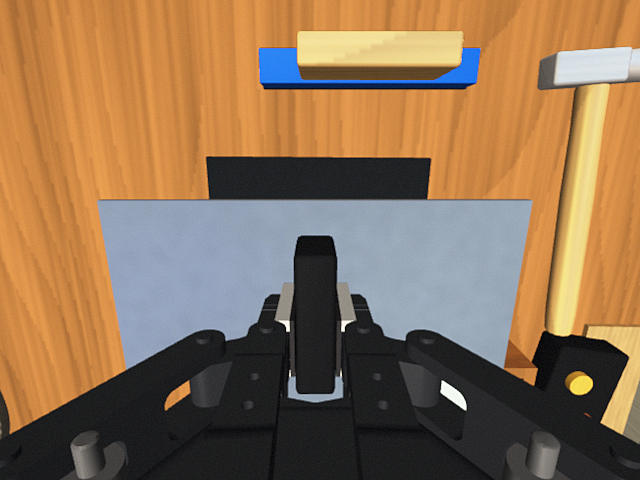

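The lid is level over the mat, x-centred on it; the scraper lies at the top with foot edges u 260–479. I'm saving my last picture.

Emit:
step_arm:
  increments:
    - [[-1,-1,2,30,0,0,0],[-1,-1,2,60,0,0,0],[-1,-1,2,90,0,0,0],[-1,-1,2,120,0,0,0],[-1,-1,2,145,0,0,0],[-1,-1,2,160,0,0,0],[-1,-1,2,166,0,0,0],[-1,-1,2,168,0,0,0],[-1,-1,2,168,0,0,0]]

```text
t: 19.95
eef_pos: [0.4755, 0.2279, 0.0235]
tool_rot: [-0.002, 0.704, 0.71, -0.002]
contact_force: [1.1, -0.2, -1.1]
gripper_width: 0.169
grasp_force: 79.1
```

Emit:
step_arm:
  increments:
    - [[-1,0,0,2,0,0,0],[-1,0,0,4,0,0,0],[-1,0,0,4,0,0,0]]

```text
t: 20.2
eef_pos: [0.4754, 0.2291, 0.0199]
tool_rot: [-0.002, 0.704, 0.71, -0.001]
contact_force: [1.3, -0.2, -2.2]
gripper_width: 0.17
grasp_force: 79.1
```

Emit:
step_arm:
  increments:
    - [[-1,0,0,1,0,0,0],[-1,0,0,2,0,0,0],[-1,0,0,2,0,0,0]]

```text
t: 20.45
eef_pos: [0.475, 0.2289, 0.0174]
tool_rot: [-0.002, 0.704, 0.71, -0.001]
contact_force: [-0.4, -0.4, -1.2]
gripper_width: 0.173
grasp_force: 79.1
```

Emit:
step_arm:
  increments:
    - [[-1,0,0,1,0,0,0],[-1,0,0,2,0,0,0],[-1,0,0,2,0,0,0]]

```text
t: 20.7
eef_pos: [0.4749, 0.2288, 0.0151]
tool_rot: [-0.002, 0.704, 0.71, -0.002]
contact_force: [0.2, 0.0, -2.1]
gripper_width: 0.171
grasp_force: 79.1
```

Emit:
step_arm:
  increments:
    - [[-1,0,0,1,0,0,0],[-1,0,0,2,0,0,0],[-1,0,0,2,0,0,0]]

```text
t: 20.95
eef_pos: [0.475, 0.2289, 0.0133]
tool_rot: [-0.002, 0.704, 0.71, -0.002]
contact_force: [-0.3, 0.4, -0.9]
gripper_width: 0.171
grasp_force: 79.2
```

Emit:
step_arm:
  increments:
    - [[-1,0,0,1,0,0,0],[-1,0,0,2,0,0,0],[-1,0,0,2,0,0,0]]

```text
t: 21.2
eef_pos: [0.475, 0.2291, 0.0123]
tool_rot: [-0.002, 0.704, 0.71, -0.001]
contact_force: [-6.3, -0.2, 14.7]
gripper_width: 0.172
grasp_force: 81.3
```

Contact. Release and rise.

Emit:
step_arm:
  increments:
    - [[1,0,0,-1,0,0,0],[1,0,0,-1,0,0,0],[1,0,0,-1,0,0,0],[1,0,0,-1,0,0,0],[1,0,0,-1,0,0,0],[1,0,0,-1,0,0,0],[1,0,0,-1,0,0,0],[1,0,0,-1,0,0,0]]

```text
t: 21.87
eef_pos: [0.4749, 0.2288, 0.0123]
tool_rot: [-0.002, 0.704, 0.71, -0.002]
contact_force: [-0.9, -0.0, -0.2]
gripper_width: 0.997
grasp_force: 0.0
```

Emit:
step_arm:
  increments:
    - [[1,0,0,-40,0,0,0],[1,0,0,-80,0,0,0],[1,0,0,-120,0,0,0],[1,0,0,-160,0,0,0],[1,0,0,-180,0,0,0],[1,0,0,-200,0,0,0],[1,0,0,-200,0,0,0]]

```text
t: 22.45
eef_pos: [0.4781, 0.2296, 0.2163]
tool_rot: [-0.002, 0.704, 0.71, 0.002]
contact_force: [1.0, 0.3, -0.1]
gripper_width: 1.001
grasp_force: 0.0
```

Run:
```python
from m2 import *
c=cam('wrist','w8.png'); np.savez('w8.npz',**c); print(pose()[0])
run(c,[('blue',(100,150,40),(130,255,255),(150,0,600,300),.028),('bluetop',(100,150,200),(130,255,255),(150,0,600,300),.028),('grip',(10,40,150),(30,140,255),(240,0,500,130),.08),('lid',(95,20,60),(130,120,220),(60,150,600,480),.007)])
c=cam('top'); np.savez('top2.npz',**c)
run(c,[('lid',(95,20,70),(130,110,170),(190,220,270,330),.007),('rib',(0,0,0),(180,255,45),(205,255,250,300),.037),('mat',(0,0,0),(180,255,45),(190,220,270,330),.003),('scrblue',(100,150,60),(130,255,255),(150,215,185,305),.028)])
go([.55,.27,.28],tgt(.5))
```

```text
[0.47704596 0.22936389 0.21424648]
blue px [357.  74.] c [0.5123 0.3591] size [0.1741 0.0287] ang 0.8 min [0.4252 0.3442] max [0.5993 0.3746]
bluetop px [356.  72.] c [0.5123 0.3615] size [0.1739 0.0247] ang 0.5 min [0.4253 0.3483] max [0.5993 0.3746]
grip px [364.  56.] c [0.512  0.3614] size [0.1076 0.0191] ang 0.5 min [0.4583 0.3514] max [0.5658 0.3714]
lid px [312. 222.] c [0.4746 0.2201] size [0.1876 0.1092] ang 0.5 min [0.3804 0.1656] max [0.5686 0.2755]
lid px [230. 277.] c [0.4758 0.221 ] size [0.1883 0.1088] ang 0.4 min [0.3813 0.1665] max [0.5702 0.2761]
rib px [226. 276.] c [0.4756 0.2259] size [0.0069 0.0574] ang 0.7 min [0.4719 0.1972] max [0.4793 0.2547]
mat px [222. 277.] c [0.4768 0.2402] size [0.2051 0.1374] ang 0.4 min [0.3739 0.1712] max [0.5789 0.3093]
scrblue px [175. 226.] c [0.5921 0.3499] size [0.019  0.0111] ang 38.4 min [0.5826 0.3443] max [0.599  0.3588]
shift [40.5, 74.1, -67.6] rot [-0.2, -0.1, 0.0] rows 2.6
```

Run:
```python
from h import *
print(np.round(bot.get_obs()['q'],2))
for y in(90.5,-89.5):
    a=go([.512,.3615,.2],tgt(y))
```

```text
[-1.06  0.29  0.61  1.95 -0.2   0.96 -0.35]
shift [132.2, 37.3, 12.8] rot [-0.1, -0.3, -90.0] rows 12.6
shift [132.2, 37.3, 12.8] rot [-0.3, 0.1, 90.0] rows 12.6
```

Emit:
step_arm:
  increments:
    - [[1,132,37,0,0,0,-45],[1,132,37,0,0,0,-45],[1,132,37,0,0,0,-45],[1,132,37,0,0,0,-45],[1,132,37,0,0,0,-45],[1,132,37,0,0,0,-45],[1,132,37,0,0,0,-45],[1,132,37,0,0,0,-45]]

```text
t: 23.22
eef_pos: [0.511, 0.3604, 0.21]
tool_rot: [-0.003, 0.378, 0.926, -0.002]
contact_force: [-0.6, -0.9, -0.6]
gripper_width: 0.998
grasp_force: 0.0
```

Emit:
step_arm:
  increments:
    - [[1,0,0,0,0,0,-45],[1,0,0,0,0,0,-45],[1,0,0,0,0,0,-45],[1,0,0,0,0,0,-45],[1,0,0,0,0,0,-45],[1,0,0,0,0,0,-45],[1,0,0,0,0,0,-45],[1,0,0,0,0,0,-45],[1,0,0,0,0,0,-45]]

```text
t: 23.97
eef_pos: [0.5114, 0.3606, 0.2111]
tool_rot: [-0.003, -0.003, 1.0, -0.0]
contact_force: [-0.8, 0.1, 0.4]
gripper_width: 0.999
grasp_force: 0.0
```

Run:
```python
from m2 import *
print(pose()[0],np.round(bot.get_obs()['q'],2)); go([.512,.3615,.039],tgt(90.5))
c=cam('top'); run(c,[('scrblue',(100,150,60),(130,255,255),(150,215,185,305),.028)])
```

```text
[0.51135998 0.36055985 0.21108958] [-0.87  0.42  0.21  1.71 -0.1   1.03  0.95]
shift [-1.8, 1.0, 172.1] rot [-0.0, -0.4, -0.2] rows 4.1
scrblue px [171. 260.] c [0.5142 0.3562] size [0.1694 0.0266] ang 0.6 min [0.4294 0.3426] max [0.5989 0.3704]
```

Emit:
step_arm:
  increments:
    - [[1,-1,1,40,0,-0.4,0],[1,-1,1,80,0,-0.4,0],[1,-1,1,120,0,-0.4,0],[1,-1,1,150,0,-0.4,0],[1,-1,1,171,0,-0.4,0],[1,-1,1,171,0,-0.4,0],[1,-1,1,171,0,-0.4,0]]

```text
t: 24.6
eef_pos: [0.5112, 0.3616, 0.0403]
tool_rot: [0.0, -0.004, 1.0, -0.001]
contact_force: [0.2, -0.7, -0.0]
gripper_width: 0.998
grasp_force: 0.0
```

Emit:
step_arm:
  increments:
    - [[-1,0,0,0,0,0,0],[-1,0,0,0,0,0,0],[-1,0,0,0,0,0,0],[-1,0,0,0,0,0,0],[-1,0,0,0,0,0,0],[-1,0,0,0,0,0,0],[-1,0,0,0,0,0,0],[-1,0,0,0,0,0,0],[-1,0,0,0,0,0,0],[-1,0,0,0,0,0,0]]
  force: 80

```text
t: 25.43
eef_pos: [0.5123, 0.3625, 0.0421]
tool_rot: [0.001, -0.004, 1.0, 0.001]
contact_force: [-1.4, -0.4, 6.2]
gripper_width: 0.251
grasp_force: 78.2
```

Emit:
step_arm:
  increments:
    - [[-1,0,0,-40,0,0,0],[-1,0,0,-80,0,0,0],[-1,0,0,-120,0,0,0],[-1,0,0,-150,0,0,0],[-1,0,0,-150,0,0,0],[-1,0,0,-150,0,0,0]]

```text
t: 25.93
eef_pos: [0.5123, 0.3626, 0.193]
tool_rot: [0.002, -0.004, 1.0, 0.002]
contact_force: [-0.9, -0.2, -2.9]
gripper_width: 0.25
grasp_force: 79.2
```

Run:
```python
from m2 import *
p,r=pose(); print(p,np.round(bot.get_obs()['q'],2),bot.get_obs()['contact_force'],r.as_matrix().round(3).tolist())
c=cam('top','top3.png'); np.savez('top3.npz',**c)
z=p[2]-.040
run(c,[('scrblue',(100,150,60),(130,255,255),(120,200,220,320),z+.028),
('brass',(15,120,120),(30,255,255),(280,200,440,283),.066),('copper',(0,80,100),(14,255,255),(280,203,394,280),.065),('steel',(105,15,120),(135,90,220),(280,203,392,280),.066)])
a=go([.56,.30,.2],tgt(90.2)); b=go([.56,.072,.2],tgt(90.2),*a)
```

```text
[0.51231814 0.36261867 0.19298493] [-0.87  0.44  0.21  1.73 -0.11  0.98  0.96] [-0.89187263 -0.16836156 -2.90216379] [[-1.0, -0.009, 0.005], [-0.009, 1.0, 0.003], [-0.005, 0.003, -1.0]]
scrblue px [146. 280.] c [0.4647 0.3566] size [0.0287 0.0716] ang 89.9 min [0.4289 0.3422] max [0.5005 0.371 ]
brass px [434. 213.] c [ 0.6241 -0.2471] size [0.0227 0.0596] ang 89.2 min [ 0.5943 -0.2589] max [ 0.6538 -0.2359]
copper px [356. 241.] c [ 0.5584 -0.0714] size [0.0245 0.0403] ang 48.3 min [ 0.5378 -0.0911] max [ 0.5787 -0.0506]
steel px [326. 268.] c [ 0.4963 -0.0047] size [0.039  0.0348] ang 21.1 min [ 0.4743 -0.0263] max [0.5192 0.0071]
shift [-48.3, -62.3, -9.0] rot [0.0, 0.1, 0.3] rows 1.9
shift [0.8, -228.0, 0.0] rot [0.0, 0.0, 0.0] rows 5.5
```

Emit:
step_arm:
  increments:
    - [[-1,-48,-62,-8,0,0,0.3],[-1,-48,-62,-8,0,0,0.3],[-1,-48,-62,-8,0,0,0.3],[-1,-48,-100,-8,0,0,0.3],[-1,-48,-135,-8,0,0,0.3],[-1,-48,-170,-8,0,0,0.3],[-1,-48,-205,-8,0,0,0.3],[-1,-48,-240,-8,0,0,0.3],[-1,-48,-270,-8,0,0,0.3],[-1,-48,-290,-8,0,0,0.3]]

```text
t: 26.82
eef_pos: [0.5604, 0.068, 0.197]
tool_rot: [-0.001, 0.0, 1.0, -0.001]
contact_force: [0.0, -0.3, -2.5]
gripper_width: 0.251
grasp_force: 79.1
```

Emit:
step_arm:
  increments:
    - [[-1,0,0,0,0,0,0],[-1,0,0,0,0,0,0],[-1,0,0,0,0,0,0]]

```text
t: 27.07
eef_pos: [0.5613, 0.0732, 0.1976]
tool_rot: [-0.0, -0.002, 1.0, 0.0]
contact_force: [-0.5, 0.5, -1.7]
gripper_width: 0.248
grasp_force: 79.0
```

Run:
```python
from m2 import *
p,r=pose(); print(p,np.round(bot.get_obs()['q'],2),bot.get_obs()['contact_force'])
go([.56,.072,.112],tgt(90.2))
c=cam('top'); np.savez('top4.npz',**c); z=p[2]-.042+.028
run(c,[('scrblue',(100,150,60),(130,255,255),(230,150,340,340),z)])
hsv=cv2.cvtColor(c['image'],cv2.COLOR_RGB2HSV); m=cv2.inRange(hsv,np.array((100,150,60)),np.array((130,255,255))); m[:150]=0; m[330:]=0
ys,xs=np.nonzero(m); k=(xs>220)&(xs<345)
for v in(ys[k].min(),ys[k].max()): print(v,ray(c,xs[k].mean(),v,z))
```

```text
[0.56125037 0.07320728 0.19764859] [-0.47  0.34  0.29  1.87 -0.12  0.95  1.45] [-0.53975605  0.46581744 -1.71758997]
shift [1.2, -1.2, 85.6] rot [0.0, -0.0, 0.0] rows 2.1
scrblue noneTraceback (most recent call last):
  File "<stdin>", line 8, in <module>
    return umr_minimum(a, axis, None, out, keepdims, initial, where)
ValueError: zero-size array to reduction operation minimum which has no identity
```

Emit:
step_arm:
  increments:
    - [[-1,1,-1,25,0,0,0],[-1,1,-1,50,0,0,0],[-1,1,-1,70,0,0,0],[-1,1,-1,80,0,0,0],[-1,1,-1,88,0,0,0],[-1,1,-1,88,0,0,0]]

```text
t: 27.62
eef_pos: [0.5605, 0.0723, 0.1097]
tool_rot: [-0.0, -0.003, 1.0, 0.0]
contact_force: [-0.2, 0.4, -2.4]
gripper_width: 0.247
grasp_force: 79.3
```

Emit:
step_arm:
  increments:
    - [[-1,0,0,2,0,0,0],[-1,0,0,4,0,0,0],[-1,0,0,4,0,0,0]]

```text
t: 27.87
eef_pos: [0.562, 0.0718, 0.1078]
tool_rot: [0.002, -0.002, 1.0, 0.001]
contact_force: [-0.6, -0.3, -2.4]
gripper_width: 0.252
grasp_force: 79.3
```

Emit:
step_arm:
  increments:
    - [[-1,0,0,2,0,0,0],[-1,0,0,3,0,0,0],[-1,0,0,3,0,0,0]]

```text
t: 28.12
eef_pos: [0.5614, 0.0716, 0.1043]
tool_rot: [0.001, -0.002, 1.0, 0.0]
contact_force: [-0.1, -0.4, -2.6]
gripper_width: 0.247
grasp_force: 79.3
```

Emit:
step_arm:
  increments:
    - [[-1,0,0,1,0,0,0],[-1,0,0,2,0,0,0],[-1,0,0,2,0,0,0]]

```text
t: 28.37
eef_pos: [0.5615, 0.0716, 0.1021]
tool_rot: [0.001, -0.002, 1.0, 0.0]
contact_force: [0.5, 0.2, -3.3]
gripper_width: 0.247
grasp_force: 79.4
```

Emit:
step_arm:
  increments:
    - [[-1,0,0,1,0,0,0],[-1,0,0,2,0,0,0],[-1,0,0,2,0,0,0]]

```text
t: 28.62
eef_pos: [0.5616, 0.0715, 0.102]
tool_rot: [0.001, -0.002, 1.0, 0.001]
contact_force: [-6.9, -0.8, 17.0]
gripper_width: 0.248
grasp_force: 81.7
```

On the board. Ease up 1.5 mm and sweep toward the well.

Emit:
step_arm:
  increments:
    - [[-1,1,0,-1.5,0,0,0],[-1,1,-10,-1.5,0,0,0],[-1,1,-22,-1.5,0,0,0],[-1,1,-34,-1.5,0,0,0],[-1,1,-46,-1.5,0,0,0],[-1,1,-58,-1.5,0,0,0],[-1,1,-70,-1.5,0,0,0],[-1,1,-82,-1.5,0,0,0],[-1,1,-94,-1.5,0,0,0],[-1,1,-105,-1.5,0,0,0]]

```text
t: 29.45
eef_pos: [0.5612, -0.0348, 0.102]
tool_rot: [0.001, -0.001, 1.0, 0.001]
contact_force: [0.0, 4.4, 6.0]
gripper_width: 0.25
grasp_force: 80.2
```

Emit:
step_arm:
  increments:
    - [[-1,0,-10,0,0,0,0],[-1,0,-22,0,0,0,0],[-1,0,-34,0,0,0,0],[-1,0,-46,0,0,0,0],[-1,0,-58,0,0,0,0],[-1,0,-70,0,0,0,0],[-1,0,-82,0,0,0,0],[-1,0,-94,0,0,0,0],[-1,0,-105,0,0,0,0],[-1,0,-105,0,0,0,0]]

```text
t: 30.28
eef_pos: [0.561, -0.1426, 0.1021]
tool_rot: [0.002, 0.0, 1.0, -0.001]
contact_force: [-0.7, -3.8, 8.0]
gripper_width: 0.247
grasp_force: 80.4
```

Run:
```python
from m2 import *
p,r=pose(); print(p,np.round(bot.get_obs()['q'],2),bot.get_obs()['contact_force']); go([.5605,-.168,.102],tgt(90.2))
```

```text
[ 0.56096314 -0.14260656  0.10211947] [-0.08  0.49  0.28  1.92 -0.19  0.76  1.88] [-0.6755295  -3.84571471  7.97833512]
shift [0.5, -25.4, 0.2] rot [-0.1, 0.2, -0.2] rows 0.6
```

Emit:
step_arm:
  increments:
    - [[-1,0,-8,0,0,0,0],[-1,0,-16,-1,0,0,0],[-1,0,-24,-1,0,0,0],[-1,0,-28,-1,0,0,0],[-1,0,-28,-1,0,0,0],[-1,0,-28,-1,0,0,0]]

```text
t: 30.78
eef_pos: [0.5607, -0.1675, 0.1022]
tool_rot: [0.001, -0.001, 1.0, -0.0]
contact_force: [-1.2, -0.2, -0.6]
gripper_width: 0.248
grasp_force: 79.4
```

Emit:
step_arm:
  increments:
    - [[-1,0,15,-4,0,0,0],[-1,0,30,-40,0,0,0],[-1,0,60,-80,0,0,0],[-1,0,100,-110,0,0,0],[-1,0,140,-110,0,0,0],[-1,0,180,-110,0,0,0],[-1,0,220,-110,0,0,0],[-1,0,260,-110,0,0,0],[-1,0,300,-110,0,0,0],[-1,0,330,-110,0,0,0]]

```text
t: 31.62
eef_pos: [0.5585, 0.1672, 0.2122]
tool_rot: [0.0, -0.003, 1.0, 0.001]
contact_force: [1.1, 0.5, -2.1]
gripper_width: 0.245
grasp_force: 79.1
```

Emit:
step_arm:
  increments:
    - [[-1,0,40,0,0,0,0],[-1,0,80,0,0,0,0],[-1,0,120,0,0,0,0],[-1,0,160,0,0,0,0],[-1,48,200,0,0,0,0],[-1,48,200,0,0,0,0],[-1,48,200,0,0,0,0],[-1,48,200,0,0,0,0]]

```text
t: 32.28
eef_pos: [0.509, 0.3648, 0.2119]
tool_rot: [0.0, -0.004, 1.0, -0.0]
contact_force: [0.4, -0.8, -2.4]
gripper_width: 0.246
grasp_force: 79.2
```

Run:
```python
from m2 import *
p,r=pose(); print(p,bot.get_obs()['contact_force']); go([.512,.362,.05],tgt(90.5))
c=cam('top'); s=cam('scene')
a=cv2.resize(c['image'][180:300,265:505,::-1],(800,400),interpolation=2); b=cv2.resize(s['image'][175:295,230:400,::-1],(283,200),interpolation=2); b2=cv2.resize(s['image'][110:260,200:340,::-1],(187,200)); t2=cv2.resize(c['image'][210:340,140:280,::-1],(215,200))
cv2.imwrite('pics/final.png',np.vstack([a,cv2.copyMakeBorder(np.hstack([b,b2,t2]),0,0,0,800-283-187-215,0)]))
```

```text
[0.5090001  0.36478951 0.21188553] [ 0.35898064 -0.81253666 -2.43188939]
shift [-2.9, -2.8, 161.9] rot [-0.0, 0.0, -0.0] rows 3.9
```

View pics/final.png

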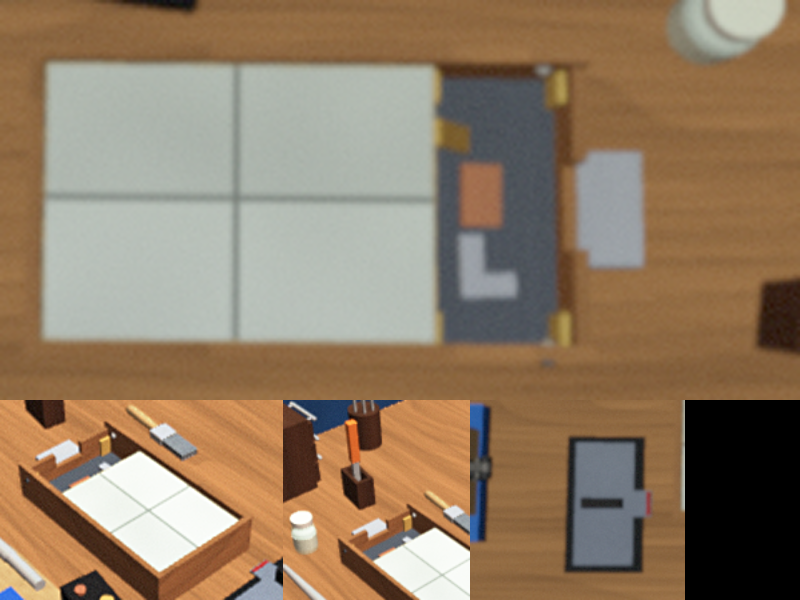

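The board is clear: the copper plate (480,195) and L (487,265) lie on the well floor, and the brass strip (455,135) leans inside against the board-side wall. The lever stands in its holder and the lid lies centred on the mat. Set the scraper down where it stood.

Emit:
step_arm:
  increments:
    - [[-1,-3,-3,35,0,0,0],[-1,-3,-3,70,0,0,0],[-1,-3,-3,105,0,0,0],[-1,-3,-3,135,0,0,0],[-1,-3,-3,155,0,0,0],[-1,-3,-3,165,0,0,0],[-1,-3,-3,167,0,0,0],[-1,-3,-3,167,0,0,0]]

```text
t: 33.05
eef_pos: [0.5154, 0.3596, 0.0459]
tool_rot: [0.001, -0.001, 1.0, 0.0]
contact_force: [-0.2, -0.1, -1.8]
gripper_width: 0.247
grasp_force: 79.3
```

Emit:
step_arm:
  increments:
    - [[-1,0,0,1,0,0,0],[-1,0,0,2,0,0,0],[-1,0,0,2,0,0,0]]

```text
t: 33.3
eef_pos: [0.5152, 0.3609, 0.0451]
tool_rot: [0.002, -0.002, 1.0, 0.001]
contact_force: [0.5, 0.9, -1.8]
gripper_width: 0.25
grasp_force: 79.3
```

Emit:
step_arm:
  increments:
    - [[-1,0,0,1,0,0,0],[-1,0,0,2,0,0,0],[-1,0,0,2,0,0,0]]

```text
t: 33.55
eef_pos: [0.5146, 0.3607, 0.0421]
tool_rot: [0.001, -0.002, 1.0, 0.001]
contact_force: [-0.2, 0.2, -0.2]
gripper_width: 0.245
grasp_force: 79.4
```

Emit:
step_arm:
  increments:
    - [[-1,0,0,1,0,0,0],[-1,0,0,1,0,0,0],[-1,0,0,1,0,0,0]]

```text
t: 33.8
eef_pos: [0.5146, 0.3607, 0.042]
tool_rot: [0.001, -0.002, 1.0, 0.001]
contact_force: [-2.7, -2.4, 8.9]
gripper_width: 0.247
grasp_force: 80.7
```

Standing. Release, rise, then check with wrist numbers from above the well.

Emit:
step_arm:
  increments:
    - [[1,0,0,0,0,0,0],[1,0,0,0,0,0,0],[1,0,0,0,0,0,0],[1,0,0,0,0,0,0],[1,0,0,0,0,0,0],[1,0,0,0,0,0,0],[1,0,0,0,0,0,0]]

```text
t: 34.38
eef_pos: [0.5144, 0.3604, 0.0407]
tool_rot: [0.001, -0.002, 1.0, 0.0]
contact_force: [0.8, -0.0, -0.2]
gripper_width: 1.0
grasp_force: 0.0
```

Emit:
step_arm:
  increments:
    - [[1,0,0,-40,0,0,0],[1,0,0,-80,0,0,0],[1,0,0,-120,0,0,0],[1,0,0,-160,0,0,0],[1,0,0,-200,0,0,0],[1,0,0,-250,0,0,0],[1,0,0,-250,0,0,0],[1,0,0,-250,0,0,0]]

```text
t: 35.05
eef_pos: [0.5157, 0.3614, 0.2952]
tool_rot: [0.004, -0.002, 1.0, 0.003]
contact_force: [0.6, 0.6, -0.7]
gripper_width: 0.999
grasp_force: 0.0
```

Emit:
step_arm:
  increments:
    - [[1,0,-40,0,0,0,0],[1,0,-80,0,0,0,0],[1,0,-120,0,0,0,0],[1,0,-160,0,0,0,0],[1,0,-200,0,0,0,0],[1,0,-240,0,0,0,0],[1,0,-280,0,0,0,0],[1,0,-320,0,0,0,0],[1,-80,-350,0,0,0,0],[1,-80,-350,0,0,0,0]]

```text
t: 35.88
eef_pos: [0.5914, 0.0082, 0.2893]
tool_rot: [-0.001, -0.0, 1.0, 0.0]
contact_force: [0.6, 1.5, 1.2]
gripper_width: 0.996
grasp_force: 0.0
```

Emit:
step_arm:
  increments:
    - [[1,-40,-40,0,0,0,0],[1,-80,-80,0,0,0,0],[1,-120,-110,0,0,0,0],[1,-130,-150,0,0,0,0],[1,-130,-190,0,0,0,0],[1,-130,-220,0,0,0,0],[1,-130,-220,0,0,0,0],[1,-130,-220,0,0,0,0]]

```text
t: 36.55
eef_pos: [0.7219, -0.2161, 0.2882]
tool_rot: [-0.001, 0.003, 1.0, -0.002]
contact_force: [-1.0, -0.3, 0.2]
gripper_width: 0.999
grasp_force: 0.0
```

Run:
```python
from m2 import *
print(pose()[0],np.round(bot.get_obs()['q'],2))
c=cam('wrist','w9.png'); np.savez('w9.npz',**c)
t=cam('top')
run(t,[('scr',(100,150,60),(130,255,255),(150,215,185,305),.028),('orange',(4,180,150),(18,255,255),(520,255,590,295),.22),('mat lid',(95,20,70),(130,110,170),(190,220,270,330),.007)])
for n,k in(('w',c),('t',t)):
    hsv=cv2.cvtColor(k['image'],cv2.COLOR_RGB2HSV); m=cv2.inRange(hsv,np.array((15,120,60)),np.array((32,255,255)))
    N,L,S,C=cv2.connectedComponentsWithStats(m)
    for i in range(1,N):
        if S[i,4]>8:
            w=ray(k,*C[i],.05)
            if .45<w[0]<.67 and -.27<w[1]<-.13: print(n,S[i].tolist(),w.round(3), [ray(k,u,v,.06)[:2].round(3).tolist() for u,v in((S[i,0],S[i,1]),(S[i,0]+S[i,2],S[i,1]+S[i,3]))])
```

```text
[ 0.72186267 -0.21613124  0.28819902] [-0.03  0.6   0.41  1.28 -0.23  1.3   1.94]
scr px [171. 259.] c [0.5165 0.356 ] size [0.1695 0.0272] ang 0.6 min [0.4317 0.3426] max [0.6013 0.3703]
orange px [560. 276.] c [ 0.4799 -0.4482] size [0.0191 0.0244] ang 87.7 min [ 0.4677 -0.4581] max [ 0.4924 -0.4383]
mat lid px [230. 277.] c [0.4758 0.221 ] size [0.1883 0.1088] ang 0.4 min [0.3813 0.1665] max [0.5702 0.276 ]
w [337, 0, 303, 149, 2127] [ 0.607 -0.133  0.05 ] [[0.523, -0.195], [0.658, 0.119]]
w [262, 107, 7, 4, 10] [ 0.616 -0.268  0.05 ] [[0.615, -0.269], [0.619, -0.262]]
w [281, 127, 9, 22, 183] [ 0.645 -0.248  0.05 ] [[0.635, -0.251], [0.656, -0.242]]
w [336, 149, 5, 9, 14] [ 0.661 -0.192  0.05 ] [[0.657, -0.194], [0.666, -0.189]]
w [348, 149, 6, 5, 10] [ 0.659 -0.179  0.05 ] [[0.657, -0.182], [0.662, -0.176]]
w [347, 155, 7, 4, 11] [ 0.664 -0.179  0.05 ] [[0.663, -0.183], [0.667, -0.176]]
t [429, 203, 3, 5, 10] [ 0.646 -0.241  0.05 ] [[0.648, -0.238], [0.636, -0.244]]
t [396, 216, 9, 9, 62] [ 0.608 -0.173  0.05 ] [[0.617, -0.162], [0.596, -0.182]]
```

```bash
python3 -c "
from h import *
print(bot.hand_in())"
```

```text
the job is handed in; nothing more can be done
None
```

The job is handed in: the lid was pried loose with the lever and laid on the mat, all three offcuts swept into the well, the lever put back in its holder and the scraper stood on the bench. I have no verdict; `hand_in()` returned none. The one thing I didn't confirm directly is the brass strip, which leans against the board-side wall with its origin estimated at about 30 mm up.

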